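# Press a dovetailed box corner together

### The arm

A 6-joint arm with a two-finger parallel gripper is mounted at the origin on a cart in front of the work surface, level with it; the furniture and walls round the work are solid. World frame = base frame: x ahead of the robot, y to its left, z up, the work surface at z = 0. Lengths are in m, angles in rad, forces in N, time in s.
With the tool pointing down it reaches from about 0.35 to 0.975 m from the base axis. Payload 4.9 kg.
Tool frame: the origin (TCP) lies on the centre line of the jaws, within the pads' length; the fingertips stand manip.tcp_to_tips ahead of it and the grasp point (between the pads) is the TCP (manip.tcp_to_tips is the distance from the TCP to the fingertips, in m); y points along the fingers, z is the direction in which the jaws open and shut, and the axes are right-handed (so a half turn about y gives the same grasp; the last joint's range is limited). The gripper opens to 85 mm and grips with 20 to 120 N. Pads are 22 mm wide; open, the fingers measure 114 mm over their backs; the gripper's body (76 mm by 85 mm) begins 54 mm behind the grasp point. The pads swing forward as they close: fully open they stand 13 mm farther back than shut.
Start: joints at [-1.245, 0.053, 1.613, -0, 1.476, -0.119], TCP at [0.269, -0.564, 0.25] pointing down, gripper open.
Joint ranges: [-3.01, 3.01], [-1.01, 2.22], [0.06, 2.58], [-1.02, 4.17], [0.09, 2.62], [-3.14, 3.14]. Speed limits (rad/s): [2.57, 2.57, 3.14, 3.14, 3.14, 3.14].

### API

Orientations are given as a unit quaternion [w, x, y, z].
In Python, from plant import manip gives the robot as it stands.
- The arm moves only by the tool apply_moves, never from a script. Its argument "moves" is a list of rows, each a list of 7 numbers: the gripper's target within -1 to 1 (shut at 1, half-way at 0, fully open at -1), then the shift along the tool's x, y, z in mm, then the turn, a rotation vector about the tool's x, y, z in degrees. A call has 1 to 20 rows; each row shifts and turns the commanded pose from where the row before left it, along the tool's axes as they then stand; what a row does not reach is not made up. A row lasts 1/10 s, in which the tool goes at most 50 mm and 8.59 degrees, less where a joint would pass 70% of its speed; a pose out of reach is approached as far as the arm can. A call with a gripper value outside its range is refused whole. The fingers move at their own pace and stop on an object; the grip force is fixed at half the most. Time passes only in rows, so rows that do not move let the fingers close. It gives the time, the measured TCP pose, the force and the opening at its end, in the units of the state.
- manip.state(): the state, without advancing time (a new reading comes with each control period).
- manip.grab_frame(name): name is "side" or "top"; returns the picture (420x560x3 uint8, blue, green, red); there is no depth.
- manip.calibration(name): a dict with "mtx" (3x3 intrinsics, pixels), "T" (4x4, takes a point from camera to world coordinates). Camera axes: x right, y down, z forward; pixel columns grow to the right and rows downward; lengths in m; the calibration is good to about 2 mm. A picture is of the moment at which its call begins. calibration takes no time and is no camera call.
- manip.job_done(): hands the job in, once; it reports no verdict.
The state is a dict: "time": time; "joint_pos": joint angles; "joint_vel": joint speeds; "joint_efforts": joint torques, N m; "tool_pos": TCP position; "tool_rot": TCP orientation; "contact_force": force on the tool from outside, world axes, zero at the start; "ft_torque": the same for the moment, N m; "gripper_width": opening from 0.0 (shut) to 1.0 (fully open).
Only numpy, scipy, OpenCV 4.12 (cv2) and the standard library are available. Lean on these libraries where they do the work, as an engineer would, in place of code of your own. Each camera call takes 0.05 s, during which the arm holds its last target. There are 200 camera calls.

### The job

Fit the box corner together: take the end board that stands on the bench, find the dovetail sockets at the front end of the side board lying in the gluing jig, and press the end board fully home there so that every pin sits in its own socket, the board stands upright and no gap is left under its shoulders. Ease it in by feel and do not force it, or the pins will bruise; leave it standing there, and leave the glue bottle, the chisel and the pencil where they are.

Things in the scene. Friction and masses are not known exactly. Their poses are not given: they have to be found in the camera images.
- pin_board_centre (a point): Centre of the loose end board: plain wood, 18 mm thick (x), 130 wide (y), 114 high (z), 0.17 kg, pencilled triangle on its outer face (-x). It stands on 5 dovetail pins 17 mm long (tips 57 mm below this point); 5 like pins on top. Plain part 80 mm high between. Pins at y 0, +-30, +-60, 10 mm wide at -x, 16 at +x; tips slimmer by 1.2 mm a side and bevelled on +x; sides taper to a press fit.
- pin_board: The same end board; its origin is the centre of its underside, level with the tips of the lower pins.
- corner (a point): Fixed point on the jig at the joint, level with the top of the side board (30 mm over the bench). x runs back along the side board, y along the row of sockets, z up. Home, the end board's axes match these, its centre is 40 mm above and at x 0; in y its sockets' middle lies anywhere from -12 to +12 mm, as the side board has that much play between the cleats; not measured: see or feel for it.
- jig: Plywood gluing jig fixed to the bench, plate 224 x 202 x 12 mm, origin on the bench below corner, axes as corner. On it lies the side board, 169 long, 130 wide, 18 thick, held by a bar; it stays put. Its front end, towards -x, has 4 tails at y +-15, +-45 from its middle, with the sockets between. Pins clear the plate by 1 mm. They go in freely 10 mm, then tighten to 5 to 20 N, then stop dead. Wood bruises at 80 N: touch down under 20 mm/s.
- glue_bottle: White glue bottle with a red cap, standing, 42 x 60 x 165 mm; origin at the centre of its base. Leave it alone.
- chisel: Chisel lying on the bench, light wooden handle, 25 x 259 x 25 mm along its y; origin on the bench below its middle. Leave it alone.
- pencil: Green pencil lying on the bench, 8 x 152 x 7 mm along its y; origin on the bench below its middle. Leave it alone.
Things that resemble listed ones, but are neither listed nor needed, are in the scene too. What is shaped like the pin_board but purple or red is not meant.

How it is judged:
At the end, for the whole second after the job is handed in: The end board stands in the joint at rest, its shoulders within 1 mm of the side board, upright within 0.02 rad and square to the joint within 0.03 rad, in line with it within 3 mm (x) and within 14 mm (y) of the jig's corner point (z of pin_board_centre in the frame of corner between 0.038 and 0.041 m and x of pin_board_centre in the frame of corner between -0.003 and 0.003 m and y of pin_board_centre in the frame of corner between -0.014 and 0.014 m and angle between pin_board_centre's own z axis and vertical below 0.02 rad and angle between the x axis of pin_board_centre and the x axis of corner, either way round below 0.03 rad and linear speed of pin_board below 0.01 m/s); the robot touches nothing.
It fails at once if the end board and the jig with its side board are pressed together too hard (contact force between pin_board and jig above 80 N).
It fails at once if the glue bottle is moved more than 20 mm (distance of glue_bottle from where it was at the start of the episode above 0.02 m).
It fails at once if the chisel is moved more than 20 mm (distance of chisel from where it was at the start of the episode above 0.02 m).
It fails at once if the pencil is moved more than 20 mm (distance of pencil from where it was at the start of the episode above 0.02 m).
It also fails if it takes over 56 s, if anything falls off the work surface, if the arm or the gripper's body presses on something with over 40 N, if the wrist force passes 120 N, or if a joint passes its speed limit or range.

## Working session

There is one attempt and no reset: what is moved stays moved. The work goes in short steps, Python scripts to look and compute and a tool call to move; the robot and the scene stay as the last step left them, time stands still between calls to the robot, and variables do not carry over. Pictures are saved under pics/ and viewed, about 8 in all and at most 12, crops included, and the job is handed in when it is done.

Besides the shell and the picture viewer there is one more tool, called after ">>>" as name(argument=value, ...) on one line, values as JSON. apply_moves: Moves the arm, as the interface text tells. Its arguments: {"type":"object","properties":{"moves":{"type":"array","items":{"type":"array","items":{"type":"number"}}}},"required":["moves"]}

```bash
mkdir -p pics
python3 - <<'E'
from plant import manip
import cv2
for n in("side","top"):
    cv2.imwrite(f"pics/{n}0.png",manip.grab_frame(n)); c=manip.calibration(n); print(n,c["mtx"].round(1).tolist(),c["T"].round(3).tolist())
print(manip.state(),manip.tcp_to_tips)
E
```

```text
side [[427.5, 0.0, 272.1], [0.0, 427.5, 210.6], [0.0, 0.0, 1.0]] [[1.0, 0.027, 0.001, 0.53], [0.011, -0.439, 0.899, -0.945], [0.025, -0.898, -0.439, 0.486], [0.0, 0.0, 0.0, 1.0]]
top [[518.0, 0.0, 275.1], [0.0, 518.0, 201.8], [0.0, 0.0, 1.0]] [[-0.007, -0.991, 0.132, 0.369], [-1.0, 0.006, -0.005, -0.114], [0.005, -0.132, -0.991, 1.37], [0.0, 0.0, 0.0, 1.0]]
{'time': 0.1, 'joint_pos': array([-1.24496412e+00,  5.32862866e-02,  1.61416847e+00, -3.61770978e-05,
        1.47603633e+00, -1.18983014e-01]), 'joint_vel': array([-0.00033657, -0.00224056, -0.0029597 , -0.00278932, -0.00031194,
       -0.00098534]), 'joint_efforts': array([-4.79709743e-04, -3.94904029e+01, -3.71362174e+01, -1.02809336e-04,
        3.87382403e-03,  3.82372320e-05]), 'tool_pos': array([ 0.26875804, -0.5636618 ,  0.24918173]), 'tool_rot': array([ 0.15589176, -0.15605568,  0.6903559 , -0.6890233 ]), 'contact_force': array([ 0.17372102, -0.30338151, -0.28769596]), 'ft_torque': array([-0.02262941, -0.0216605 ,  0.01099765]), 'gripper_width': 1.0002431706855264} 0.019
```

View pics/side0.png

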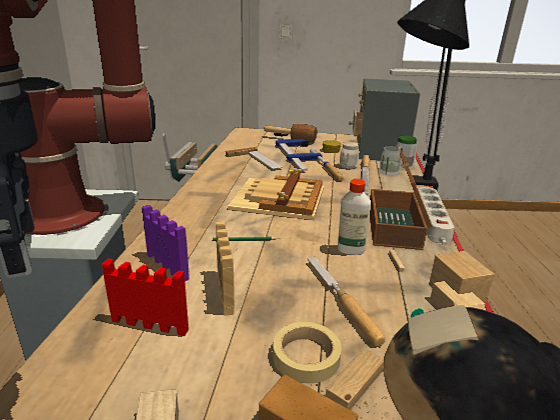

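View pics/top0.png

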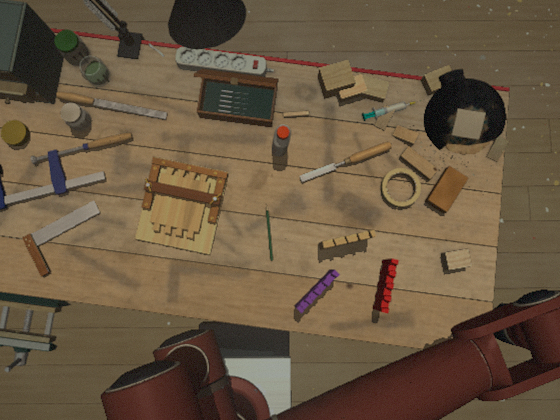

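The loose plain-wood board appears at top (347,243) and side (225,270). Lookalikes are the purple board, top (317,292), and the red one, top (387,286); neither is meant. The jig is at top (182,205), with its open front end towards the robot. I'll check the choice in a close crop.

Run:
```python
import cv2,numpy as np
t=cv2.imread("pics/top0.png");s=cv2.imread("pics/side0.png")
r=lambda im,x0,y0,w,h,k:cv2.resize(im[y0:y0+h,x0:x0+w],None,fx=k,fy=k,interpolation=cv2.INTER_CUBIC)
a=r(t,310,220,75,50,5)   #375x250
b=r(t,130,150,105,105,4) #420x420
c=r(s,195,215,60,110,3)  #180x330
d=r(s,220,165,110,55,4)  #440x220... 
o=np.zeros((600,800,3),np.uint8)
o[:250,:375]=a;o[:420,380:]=b;o[255:585,:180]=c
d=cv2.resize(d,(352,176));o[422:598,400:752]=d
cv2.imwrite("pics/crop1.png",o)
```

```text
(no output)
```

View pics/crop1.png

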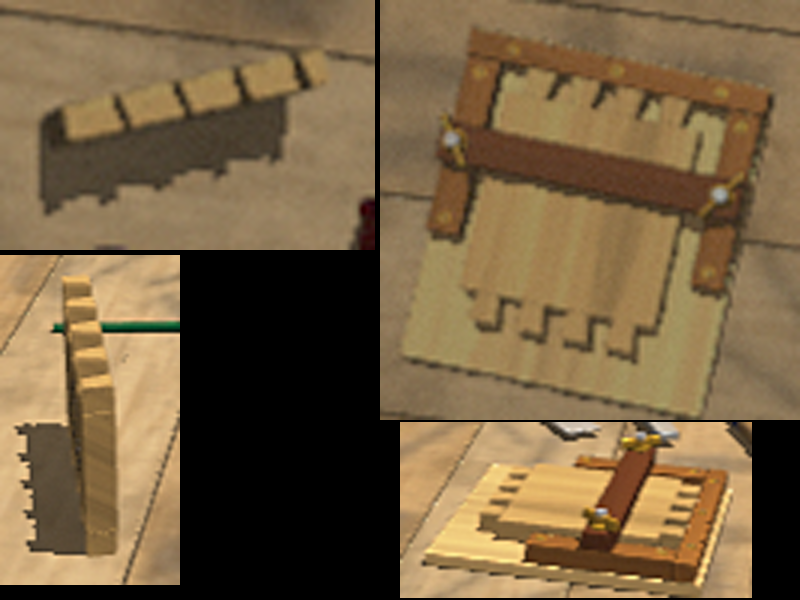

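Run:
```python
import cv2,numpy as np
t=cv2.imread("pics/top0.png");s=cv2.imread("pics/side0.png")
def r(im,x0,y0,w,h,k,g=1.6):
    o=cv2.resize(im[y0:y0+h,x0:x0+w],None,fx=k,fy=k,interpolation=cv2.INTER_LANCZOS4)
    o=o.astype(float);o=(o-o.min())/(o.max()-o.min());return (255*o**(1/g)).astype(np.uint8)
o=np.zeros((600,800,3),np.uint8)
o[:300,:800]=r(t,315,225,64,24,12.5,1)
o[302:600,:]=0
a=r(s,212,220,26,100,2.98,1.8)
o[302:302+a.shape[0],:a.shape[1]]=a
b=r(t,145,215,60,32,8,1);o[310:310+b.shape[0],200:200+b.shape[1]]=b
cv2.imwrite("pics/crop2.png",o)
```

```text
(no output)
```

View pics/crop2.png

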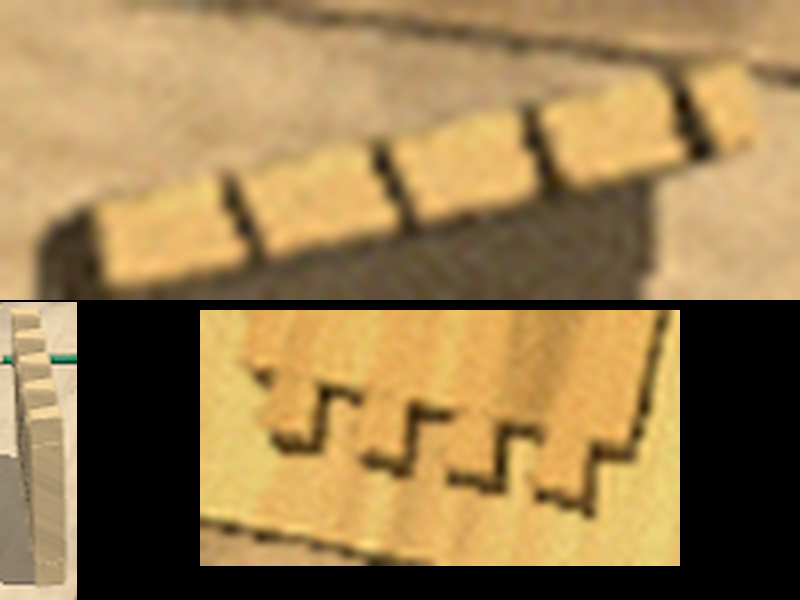

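```bash
cat > h.py <<'E'
from plant import manip
import numpy as np, cv2
from scipy.spatial.transform import Rotation as R
def ray(n,uv,z):
    c=manip.calibration(n);T=c["T"];d=T[:3,:3]@np.linalg.inv(c["mtx"])@np.r_[uv,1.];o=T[:3,3]
    return o+d*(z-o[2])/d[2]
def proj(n,p):
    c=manip.calibration(n);T=c["T"];q=c["mtx"]@(T[:3,:3].T@(np.asarray(p)-T[:3,3]));return q[:2]/q[2]
def rot(s): return R.from_quat(s["tool_rot"],scalar_first=True)
def delta(p,yaw_y):  # move in tool axes; desired tool: y down, z (jaw) along world yaw
    s=manip.state();r=rot(s)
    z=np.array([np.cos(yaw_y),np.sin(yaw_y),0]);y=np.array([0,0,-1.])
    if z@r.apply([0,0,1])<0:z=-z
    t=R.from_matrix(np.c_[np.cross(y,z),y,z])
    print("shift mm(tool)",(r.inv().apply(np.asarray(p)-s["tool_pos"])*1e3).round(1),"turn deg",np.degrees((r.inv()*t).as_rotvec()).round(2))
E
python3 - <<'E'
from h import *
L=ray("top",[315+115/12.5-.46,225+288/12.5-.46],.114);Q=ray("top",[315+757/12.5-.46,225+150/12.5-.46],.114)
d=L-Q;yaw=np.arctan2(-d[0],d[1]);x=np.array([np.cos(yaw),np.sin(yaw),0])
B=(L+Q)/2+.009*x;print("board",L,Q,np.linalg.norm(d),np.degrees(yaw),B, "side px tip",proj("side",[B[0],B[1],.114]))
px=[(313,440),(403,462),(493,482),(583,503)]
P=np.array([ray("top",[145+(a-200)/8-.44,215+(b-310)/8-.44],.030)[:2] for a,b in px])
M=np.array([(-9,35),(-9,5),(-9,-25),(-9,-55)])*1e-3
r2=lambda t:np.array([[np.cos(t),-np.sin(t)],[np.sin(t),np.cos(t)]])
pc,mc=P.mean(0),M.mean(0);H=(M-mc).T@(P-pc);t=np.arctan2(H[0,1]-H[1,0],H[0,0]+H[1,1])
C=pc-r2(t)@mc;print("sock",C,np.degrees(t),"res mm",((P-(M@r2(t).T+C))*1e3).round(1).tolist())
s=manip.state();print(rot(s).as_matrix().round(3))
delta([B[0],B[1],.25],yaw);delta([B[0],B[1],.075],yaw)
# bar/plate corner check
for uv in [(136,240),(209,253),(152,157),(227,174)]:print(uv,ray("top",uv,.012).round(3))
E
```

```text
board [ 0.42444286 -0.23804707  0.114     ] [ 0.45028589 -0.36324286  0.114     ] 0.12783523295021793 11.663232852822826 [ 0.44617855 -0.29882554  0.114     ] side px tip [222.90240363 238.75690791]
sock [0.47487348 0.14394374] -13.406946778321174 res mm [[0.1, 0.0], [-0.2, -0.0], [0.1, -0.0], [0.0, 0.0]]
[[-0.903 -0.001  0.43 ]
 [-0.43   0.002 -0.903]
 [-0.    -1.    -0.002]]
shift mm(tool) [-274.1   -0.5 -162.7] turn deg [  0.08 -76.18  -0.08]
shift mm(tool) [-274.1  174.5 -162.4] turn deg [  0.08 -76.18  -0.08]
(136, 240) [0.452 0.243 0.012]
(209, 253) [0.417 0.052 0.012]
(152, 157) [0.673 0.206 0.012]
(227, 174) [0.626 0.006 0.012]
```

>>> apply_moves(moves=[[-0.2, -34.25, 0, -20.3, 0, 0, 0], [-0.2, -34.25, 0, -20.3, 0, 0, 0], [-0.2, -34.25, 0, -20.3, 0, 0, 0], [-0.2, -34.25, 0, -20.3, 0, 0, 0], [-0.2, -34.25, 0, -20.3, 0, 0, 0], [-0.2, -34.25, 0, -20.3, 0, 0, 0], [-0.2, -34.25, 0, -20.3, 0, 0, 0], [-0.2, -34.25, 0, -20.3, 0, 0, 0], [-0.2, 0, 0, 0, 0, -8.4, 0], [-0.2, 0, 0, 0, 0, -8.4, 0], [-0.2, 0, 0, 0, 0, -8.4, 0], [-0.2, 0, 0, 0, 0, -8.4, 0], [-0.2, 0, 0, 0, 0, -8.4, 0], [-0.2, 0, 0, 0, 0, -8.4, 0], [-0.2, 0, 0, 0, 0, -8.4, 0], [-0.2, 0, 0, 0, 0, -8.4, 0], [-0.2, 0, 0, 0, 0, -8.4, 0], [-0.2, 0, 0, 0, 0, 0, 0], [-0.2, 0, 0, 0, 0, 0, 0]])

```text
time: 2.0
tool_pos: [0.4462, -0.2995, 0.2499]
tool_rot: [0.545, -0.545, 0.45, -0.45]
contact_force: [0.5, -0.3, 0.2]
gripper_width: 0.603
```

Run:
```python
from h import *
delta([.4462,-.2988,.075],np.radians(11.66))
print(manip.state()["joint_pos"].round(2),manip.state()["gripper_width"])
t=manip.grab_frame("top");s=manip.grab_frame("side")
o=np.zeros((600,800,3),np.uint8)
o[:300,:]=cv2.resize(t[170:320,200:600],None,fx=2,fy=2)[:300,:800] if 0 else cv2.resize(t[190:310,240:400],(400,300))[:, :400].repeat(1,1) if 0 else cv2.copyMakeBorder(cv2.resize(t[190:310,240:400],(400,300)),0,0,0,400,0)
o[:600,400:]=cv2.resize(s[120:340,140:287],(400,600))
cv2.imwrite("pics/a.png",o)
```

```text
shift mm(tool) [ -0.6 174.9   0.2] turn deg [ 0.02 -0.75 -0.03]
[-0.73 -0.16  1.82  0.    1.48 -0.92] 0.6028161318241887
```

View pics/a.png

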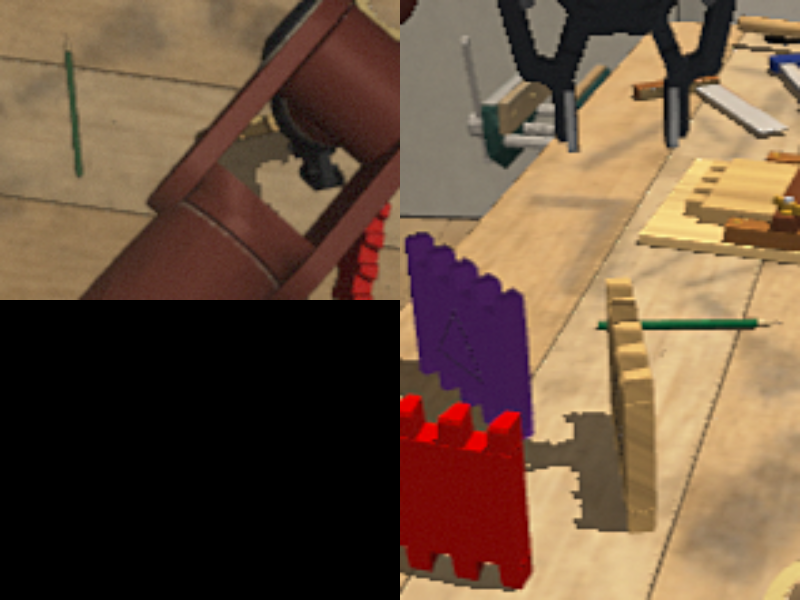

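The fingers at (565,130) and (680,130) in the crop straddle the wooden board at (632,400). Going down to grasp.

>>> apply_moves(moves=[[-0.2, -0.6, 25, 0, 0, -0.75, 0], [-0.2, 0, 25, 0, 0, 0, 0], [-0.2, 0, 25, 0, 0, 0, 0], [-0.2, 0, 25, 0, 0, 0, 0], [-0.2, 0, 25, 0, 0, 0, 0], [-0.2, 0, 20, 0, 0, 0, 0], [-0.2, 0, 15, 0, 0, 0, 0], [-0.2, 0, 10, 0, 0, 0, 0], [-0.2, 0, 5, 0, 0, 0, 0], [-0.2, 0, 0, 0, 0, 0, 0], [1, 0, 0, 0, 0, 0, 0], [1, 0, 0, 0, 0, 0, 0], [1, 0, 0, 0, 0, 0, 0], [1, 0, 0, 0, 0, 0, 0], [1, 0, 0, 0, 0, 0, 0], [1, 0, 0, 0, 0, 0, 0], [1, 0, 0, 0, 0, 0, 0]])

```text
time: 3.8
tool_pos: [0.4469, -0.2997, 0.0765]
tool_rot: [-0.549, 0.549, -0.445, 0.446]
contact_force: [0.1, 0.4, 6.2]
gripper_width: 0.206
```

Run:
```python
from h import *
t=np.radians(-12);ey=np.array([-np.sin(t),np.cos(t)])
p=np.array([.4749,.1439])-.001*ey
delta([*p,.1615],t); print(rot(manip.state()).as_matrix().round(3))
```

```text
shift mm(tool) [-427.3  -85.6  118.1] turn deg [-0.08 23.84  0.08]
[[ 0.205  0.001  0.979]
 [-0.979 -0.001  0.205]
 [ 0.002 -1.     0.001]]
```

>>> apply_moves(moves=[[1, 0, -7, 0, 0, 0, 0], [1, 0, -18, 0, 0, 0, 0], [1, 0, -25, 0, 0, 0, 0], [1, 0, -20, 0, 0, 0, 0], [1, -12, -10, 3.3, 0, 0, 0], [1, -24, -5, 6.6, 0, 0, 0], [1, -37.5, 0, 10.4, 0, 0, 0], [1, -37.5, 0, 10.4, 0, 0, 0], [1, -37.5, 0, 10.4, 0, 0, 0], [1, -37.5, 0, 10.4, 0, 0, 0], [1, -37.5, 0, 10.4, 0, 0, 0], [1, -37.5, 0, 10.4, 0, 0, 0], [1, -37.5, 0, 10.4, 0, 0, 0], [1, -37.5, 0, 10.4, 0, 0, 0], [1, -37.5, 0, 10.4, 0, 0, 0], [1, -30, 0, 8.2, 0, 0, 0], [1, -24, 0, 6.6, 0, 0, 0]])

```text
time: 5.5
tool_pos: [0.4727, 0.146, 0.1591]
tool_rot: [-0.549, 0.55, -0.446, 0.445]
contact_force: [0.5, -0.7, -1.3]
gripper_width: 0.204
```

>>> apply_moves(moves=[[1, 0, 0, 0, 0, 4, 0], [1, 0, 0, 0, 0, 6, 0], [1, 0, 0, 0, 0, 6, 0], [1, 0, 0, 0, 0, 5, 0], [1, 0, 0, 0, 0, 2.84, 0], [1, 0, 0, 0, 0, 0, 0], [1, 0, 0, 0, 0, 0, 0]])

```text
time: 6.2
tool_pos: [0.4734, 0.1439, 0.1595]
tool_rot: [0.445, -0.446, 0.55, -0.549]
contact_force: [-0.6, -0.1, -3.1]
gripper_width: 0.202
```

Run:
```python
from h import *
t=np.radians(-12);ey=np.array([-np.sin(t),np.cos(t)])
p=np.array([.4749,.1439])-.001*ey
delta([*p,.1615],t)
t=manip.grab_frame("top");s=manip.grab_frame("side");cv2.imwrite("pics/t2.png",t);cv2.imwrite("pics/s2.png",s)
o=np.zeros((600,800,3),np.uint8)
o[:,:400]=cv2.resize(t[140:260,130:210],(400,600),interpolation=cv2.INTER_CUBIC)
o[:,400:]=cv2.resize(s[90:225,210:300],(400,600),interpolation=cv2.INTER_CUBIC)
cv2.imwrite("pics/b.png",o)
```

```text
shift mm(tool) [ 0.7 -2.   1.4] turn deg [0.09 0.08 0.02]
```

View pics/b.png

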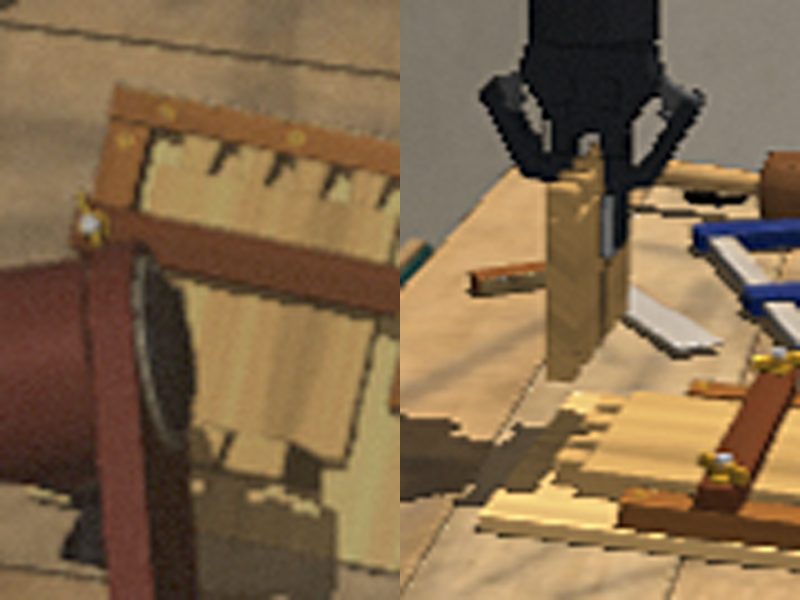

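The side view shows the board held upright in the jaws over the front of the jig. The arm hides the top view here. I'll refine the jig yaw from line segments in the first picture and project predictions onto the side view.

Run:
```python
from h import *
t=cv2.imread("pics/top0.png");g=cv2.cvtColor(t,cv2.COLOR_BGR2GRAY)
x0,y0=130,150
L=cv2.createLineSegmentDetector().detect(cv2.resize(g[y0:260,x0:235],None,fx=2,fy=2,interpolation=cv2.INTER_CUBIC))[0][:,0]
for l in L:
    l=(l+.5)/2-.5
    if np.hypot(l[2]-l[0],l[3]-l[1])<18: continue
    a=ray("top",l[:2]+[x0,y0],.02);b=ray("top",l[2:]+[x0,y0],.02);d=b-a
    an=np.degrees(np.arctan2(d[1],d[0]))%90
    print((l+[x0,y0,x0,y0]).round(1),"yaw",round(an-90 if an>45 else an,2),"len",(np.hypot(*d[:2])*1e3).round())
s=manip.state();r=rot(s);th=np.radians(-12);R2=lambda t:np.array([[np.cos(t),-np.sin(t)],[np.sin(t),np.cos(t)]])
im=cv2.imread("pics/s2.png");k=8;u0,v0=220,100
big=cv2.resize(im[v0:v0+75,u0:u0+50],None,fx=k,fy=k,interpolation=cv2.INTER_CUBIC)
o=np.zeros((600,800,3),np.uint8);
def mark(b,uv,u0,v0,c=(255,0,255)):cv2.drawMarker(b,tuple(np.int32((uv-[u0,v0]+.5)*k)),c,0,12,1)
zb=s["tool_pos"][2]-.0765
for x in(-9,9):
    for y in(-65,):
        for dz in(.017,.097):
            p=s["tool_pos"][:2]+R2(th)@(np.array([x,y+1])*1e-3);uv=proj("side",[*p,zb+dz]);mark(big,uv,u0,v0);print("end",x,dz,uv.round(1))
o[:,:400]=big
u1,v1=242,175
big=cv2.resize(im[v1:v1+30,u1:u1+50],None,fx=k,fy=k,interpolation=cv2.INTER_CUBIC)
C=np.array([.4749,.1439])
for x,y in[(-9,35),(-9,5),(-9,-25),(-9,-55),(9,-65),(-9,-35),(-9,-5),(-9,25),(-9,55)]:
    mark(big,proj("side",[*(C+R2(np.radians(-12.3))@(np.array([x,y])*1e-3)),.03]),u1,v1)
o[:240,400:]=big
i0=cv2.imread("pics/side0.png");big=cv2.resize(i0[v1:v1+40,u1-12:u1+38],None,fx=k,fy=k,interpolation=cv2.INTER_CUBIC);
for x,y in[(-9,35),(-9,5),(-9,-25),(-9,-55),(9,-65),(-9,-35),(-9,-5),(-9,25),(-9,55)]:
    mark(big,proj("side",[*(C+R2(np.radians(-12.3))@(np.array([x,y])*1e-3)),.03]),u1-12,v1)
o[250:570,400:]=big
cv2.imwrite("pics/c.png",o)
```

```text
[134.4 237.9 208.3 253.4] yaw -12.17 len 197.0
[203.2 203.6 181.5 199.1] yaw -12.12 len 59.0
[205.  208.  200.1 230.2] yaw -11.78 len 59.0
[197.7 230.6 203.9 204.3] yaw -12.42 len 71.0
[158.2 182.  205.8 191.9] yaw -12.18 len 129.0
[179.4 249.5 158.2 244.8] yaw -12.64 len 57.0
[209.5 252.1 215.8 224.3] yaw -12.46 len 74.0
[130.  251.9 182.5 258.8] yaw -7.9 len 138.0
[178.2 149.8 233.9 157. ] yaw -7.92 len 150.0
[220.7 157.1 200.  154.6] yaw -7.38 len 56.0
end -9 0.017 [242.4 169.1]
end -9 0.097 [242.2 138.7]
end 9 0.017 [249.2 169.8]
end 9 0.097 [249.2 139.3]
```

View pics/c.png

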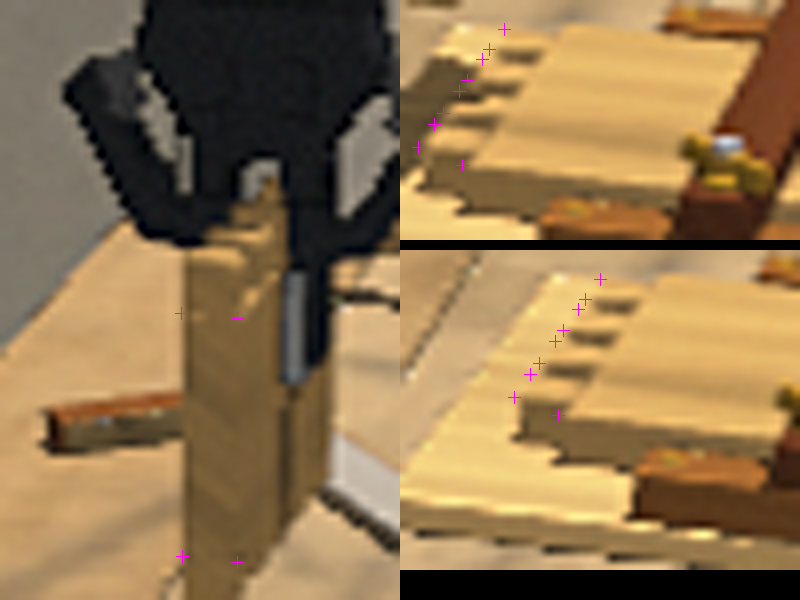

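Line fits give a jig yaw of -12.2°. In the side view the held board's left edge agrees with the robot to about 0.2 px. The tail corners sit about 1 px (about 2.5 mm) further +x than the top view predicted. I'll lower the board to just above the joint and compare directly there.

>>> apply_moves(moves=[[1, 0.4, 10, 0.7, 0, 0.28, 0], [1, 0.3, 12, 0.7, 0, 0, 0], [1, 0, 12, 0, 0, 0, 0], [1, 0, 8, 0, 0, 0, 0], [1, 0, 3, 0, 0, 0, 0], [1, 0, 0, 0, 0, 0, 0]])

```text
time: 6.9
tool_pos: [0.4751, 0.1425, 0.1144]
tool_rot: [0.443, -0.444, 0.551, -0.55]
contact_force: [-0.4, 0.6, -2.0]
gripper_width: 0.201
```

Run:
```python
from h import *
s=manip.state();print(s["tool_pos"].round(4),s["contact_force"].round(1),s["ft_torque"].round(2))
im=manip.grab_frame("side");cv2.imwrite("pics/s3.png",im);cv2.imwrite("pics/t3.png",manip.grab_frame("top"))
th=np.radians(-12.2);R2=np.array([[np.cos(th),-np.sin(th)],[np.sin(th),np.cos(th)]]);k=10;u0,v0=232,145
big=cv2.resize(im[v0:v0+60,u0:u0+55],None,fx=k,fy=k,interpolation=cv2.INTER_CUBIC)
def m(p,z,c):cv2.drawMarker(big,tuple(np.int32((proj("side",[*p,z])-[u0,v0]+.5)*k)),c,0,10,1)
C=np.array([.4749,.1439]);ex=R2[:,0]
for x,y in[(-9,35),(-9,5),(-9,-25),(-9,-55),(9,-65)]: m(C+R2@(np.array([x,y])*1e-3)+.0025*ex,.03,(255,0,255))
zb=s["tool_pos"][2]-.0765
for y in(-65,65):
  for x in(-9,9): m(s["tool_pos"][:2]+R2@(np.array([x,y+1])*1e-3),zb+.017,(255,255,0))
cv2.imwrite("pics/d.png",big)
```

```text
[0.4751 0.1425 0.1144] [-0.4  0.6 -2. ] [ 0.   -0.01  0.01]
```

View pics/d.png

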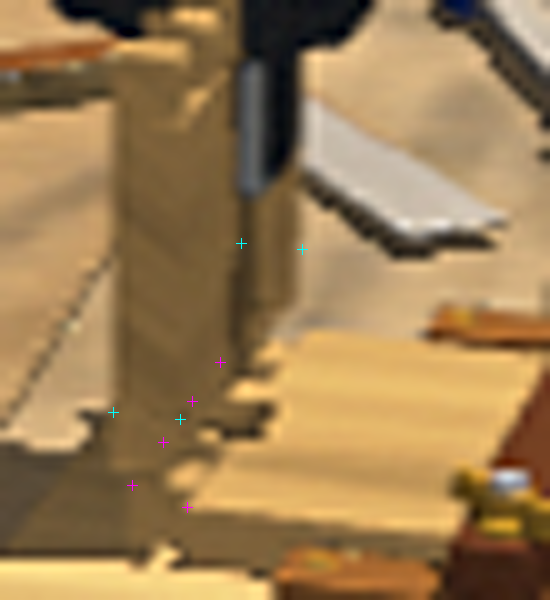

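The side board's near corner at (188,508) matches the model when shifted about +2 mm in x. The board itself matches the robot. I'll correct +1 mm in x and -0.3 mm along tool x, then descend slowly by feel.

>>> apply_moves(moves=[[1, -0.3, 1, 1, 0, 0, 0], [1, 0, 1.5, 0, 0, 0, 0], [1, 0, 1.5, 0, 0, 0, 0], [1, 0, 1.5, 0, 0, 0, 0], [1, 0, 1, 0, 0, 0, 0], [1, 0, 1, 0, 0, 0, 0], [1, 0, 0, 0, 0, 0, 0]])

```text
time: 7.7
tool_pos: [0.4765, 0.1427, 0.1076]
tool_rot: [0.443, -0.444, 0.551, -0.551]
contact_force: [-0.1, -0.4, -1.2]
gripper_width: 0.2
```

>>> apply_moves(moves=[[1, 0, 0.5, 0, 0, 0, 0], [1, 0, 0.5, 0, 0, 0, 0], [1, 0, 0.5, 0, 0, 0, 0], [1, 0, 0, 0, 0, 0, 0]])

```text
time: 8.1
tool_pos: [0.4766, 0.1427, 0.1062]
tool_rot: [0.444, -0.444, 0.551, -0.551]
contact_force: [0.3, 0.3, -1.6]
gripper_width: 0.208
```

>>> apply_moves(moves=[[1, 0, 0.5, 0, 0, 0, 0], [1, 0, 0.5, 0, 0, 0, 0], [1, 0, 0, 0, 0, 0, 0]])

```text
time: 8.4
tool_pos: [0.4766, 0.1427, 0.1052]
tool_rot: [0.444, -0.444, 0.551, -0.551]
contact_force: [-0.3, -0.4, -2.2]
gripper_width: 0.205
```

>>> apply_moves(moves=[[1, 0, 0.5, 0, 0, 0, 0], [1, 0, 0.5, 0, 0, 0, 0], [1, 0, 0, 0, 0, 0, 0]])

```text
time: 8.7
tool_pos: [0.4766, 0.1427, 0.1042]
tool_rot: [0.444, -0.444, 0.551, -0.551]
contact_force: [-0.1, 0.4, -2.1]
gripper_width: 0.203
```

>>> apply_moves(moves=[[1, 0, 0.7, 0, 0, 0, 0], [1, 0, 0.7, 0, 0, 0, 0], [1, 0, 0.6, 0, 0, 0, 0], [1, 0, 0, 0, 0, 0, 0]])

```text
time: 9.1
tool_pos: [0.4766, 0.1427, 0.1022]
tool_rot: [0.444, -0.444, 0.551, -0.551]
contact_force: [-0.0, -0.6, -1.7]
gripper_width: 0.202
```

>>> apply_moves(moves=[[1, 0, 0.7, 0, 0, 0, 0], [1, 0, 0.7, 0, 0, 0, 0], [1, 0, 0.6, 0, 0, 0, 0], [1, 0, 0, 0, 0, 0, 0]])

```text
time: 9.5
tool_pos: [0.4765, 0.1427, 0.1002]
tool_rot: [0.444, -0.444, 0.551, -0.551]
contact_force: [0.5, 0.1, -1.9]
gripper_width: 0.203
```

The pins are 6 mm in with no resistance. Next I'll feel for the socket floor in +x.

>>> apply_moves(moves=[[1, 0, 0, 0.4, 0, 0, 0], [1, 0, 0, 0.4, 0, 0, 0], [1, 0, 0, 0, 0, 0, 0]])

```text
time: 9.8
tool_pos: [0.4773, 0.1426, 0.1003]
tool_rot: [0.444, -0.444, 0.551, -0.551]
contact_force: [-0.5, -0.7, -1.1]
gripper_width: 0.202
```

>>> apply_moves(moves=[[1, 0, 0, 0.4, 0, 0, 0], [1, 0, 0, 0.4, 0, 0, 0], [1, 0, 0, 0, 0, 0, 0]])

```text
time: 10.1
tool_pos: [0.4776, 0.1425, 0.1001]
tool_rot: [0.443, -0.444, 0.551, -0.55]
contact_force: [-3.0, 0.8, -0.4]
gripper_width: 0.201
```

Contact in x at about 0.4775. I'll back off 0.5 mm and feel in y.

>>> apply_moves(moves=[[1, 0, 0, -0.5, 0, 0, 0], [1, 0.5, 0, 0, 0, 0, 0], [1, 0.5, 0, 0, 0, 0, 0], [1, 0, 0, 0, 0, 0, 0]])

```text
time: 10.5
tool_pos: [0.4774, 0.142, 0.1002]
tool_rot: [0.444, -0.443, 0.551, -0.55]
contact_force: [-2.0, 5.1, -2.5]
gripper_width: 0.205
```

>>> apply_moves(moves=[[1, -0.7, 0, 0, 0, 0, 0], [1, -0.8, 0, 0, 0, 0, 0], [1, 0, 0, 0, 0, 0, 0]])

```text
time: 10.8
tool_pos: [0.4775, 0.1425, 0.1001]
tool_rot: [-0.443, 0.444, -0.55, 0.551]
contact_force: [-2.6, 0.5, -0.9]
gripper_width: 0.205
```

>>> apply_moves(moves=[[1, -0.5, 0, 0, 0, 0, 0], [1, 0, 0, -0.4, 0, 0, 0], [1, 0, 0, 0, 0, 0, 0], [1, 0, 0, 0, 0, 0, 0]])

```text
time: 11.2
tool_pos: [0.4776, 0.1434, 0.1003]
tool_rot: [-0.444, 0.444, -0.551, 0.551]
contact_force: [-2.5, -0.5, -1.5]
gripper_width: 0.201
```

>>> apply_moves(moves=[[1, -0.5, 0, 0, 0, 0, 0], [1, 0, 0, 0, 0, 0, 0], [1, 0, 0, 0, 0, 0, 0]])

```text
time: 11.5
tool_pos: [0.4777, 0.1436, 0.1003]
tool_rot: [-0.443, 0.444, -0.55, 0.551]
contact_force: [-2.7, -3.6, -2.8]
gripper_width: 0.204
```

>>> apply_moves(moves=[[1, 0.7, 0, -0.4, 0, 0, 0], [1, 0, 0, 0, 0, 0, 0], [1, 0, 0, 0, 0, 0, 0]])

```text
time: 11.8
tool_pos: [0.4775, 0.1435, 0.1005]
tool_rot: [-0.444, 0.443, -0.55, 0.551]
contact_force: [-0.5, -1.6, -2.6]
gripper_width: 0.201
```

Run:
```python
from h import *
s=manip.state();print(s["tool_pos"].round(4),s["contact_force"].round(1),s["ft_torque"].round(2));delta(s["tool_pos"],np.radians(-12.2))
```

```text
[0.4775 0.1435 0.1005] [-0.5 -1.6 -2.6] [-0.32  0.12 -0.03]
shift mm(tool) [0. 0. 0.] turn deg [-0.06 -0.08 -0.03]
```

Forces are small and the yaw is within 0.1°. Going on down.

>>> apply_moves(moves=[[1, 0.3, 0.7, 0, 0, 0, 0], [1, 0, 0.7, 0, 0, 0, 0], [1, 0, 0.6, 0, 0, 0, 0], [1, 0, 0, 0, 0, 0, 0]])

```text
time: 12.2
tool_pos: [0.4774, 0.1433, 0.0985]
tool_rot: [-0.444, 0.443, -0.551, 0.551]
contact_force: [-0.2, -0.3, -0.6]
gripper_width: 0.203
```

>>> apply_moves(moves=[[1, 0, 0.7, 0, 0, 0, 0], [1, 0, 0.7, 0, 0, 0, 0], [1, 0, 0.6, 0, 0, 0, 0], [1, 0, 0, 0, 0, 0, 0]])

```text
time: 12.6
tool_pos: [0.477, 0.1431, 0.0962]
tool_rot: [0.444, -0.444, 0.551, -0.551]
contact_force: [-0.4, 0.2, -1.7]
gripper_width: 0.201
```

>>> apply_moves(moves=[[1, 0, 0.5, 0, 0, 0, 0], [1, 0, 0.5, 0, 0, 0, 0], [1, 0, 0.5, 0, 0, 0, 0], [1, 0, 0, 0, 0, 0, 0]])

```text
time: 13.0
tool_pos: [0.477, 0.1431, 0.0947]
tool_rot: [0.444, -0.444, 0.551, -0.551]
contact_force: [0.1, -0.9, -1.9]
gripper_width: 0.199
```

>>> apply_moves(moves=[[1, 0, 0.5, 0, 0, 0, 0], [1, 0, 0.5, 0, 0, 0, 0], [1, 0, 0.5, 0, 0, 0, 0], [1, 0, 0, 0, 0, 0, 0]])

```text
time: 13.4
tool_pos: [0.477, 0.1431, 0.0932]
tool_rot: [-0.444, 0.444, -0.551, 0.551]
contact_force: [0.8, -0.5, -2.6]
gripper_width: 0.2
```

>>> apply_moves(moves=[[1, 0, 0.5, 0, 0, 0, 0], [1, 0, 0.5, 0, 0, 0, 0], [1, 0, 0, 0, 0, 0, 0]])

```text
time: 13.7
tool_pos: [0.4771, 0.1431, 0.0923]
tool_rot: [-0.444, 0.444, -0.551, 0.551]
contact_force: [-0.0, -1.2, -1.1]
gripper_width: 0.208
```

>>> apply_moves(moves=[[1, 0, 0.5, 0, 0, 0, 0], [1, 0, 0.5, 0, 0, 0, 0], [1, 0, 0, 0, 0, 0, 0]])

```text
time: 14.0
tool_pos: [0.4772, 0.143, 0.0914]
tool_rot: [-0.444, 0.444, -0.55, 0.551]
contact_force: [0.1, -2.2, -0.6]
gripper_width: 0.203
```

>>> apply_moves(moves=[[1, 0, 0.5, 0, 0, 0, 0], [1, 0, 0.5, 0, 0, 0, 0], [1, 0, 0, 0, 0, 0, 0]])

```text
time: 14.3
tool_pos: [0.4773, 0.143, 0.0906]
tool_rot: [-0.444, 0.444, -0.55, 0.551]
contact_force: [0.5, -1.9, 1.2]
gripper_width: 0.207
```

>>> apply_moves(moves=[[1, 0, 0.5, 0, 0, 0, 0], [1, 0, 0.5, 0, 0, 0, 0], [1, 0, 0, 0, 0, 0, 0]])

```text
time: 14.6
tool_pos: [0.4774, 0.1431, 0.09]
tool_rot: [-0.444, 0.443, -0.55, 0.551]
contact_force: [-1.6, -2.3, 5.3]
gripper_width: 0.206
```

Run:
```python
from h import *
s=manip.state();print(s["tool_pos"].round(4),s["contact_force"].round(1),s["ft_torque"].round(2))
im=manip.grab_frame("side");k=10
cv2.imwrite("pics/e.png",cv2.resize(im[145:205,225:300],None,fx=k,fy=k,interpolation=cv2.INTER_CUBIC))
```

```text
[0.4774 0.1431 0.09  ] [-1.6 -2.3  5.3] [-0.62  0.28 -0.13]
```

View pics/e.png

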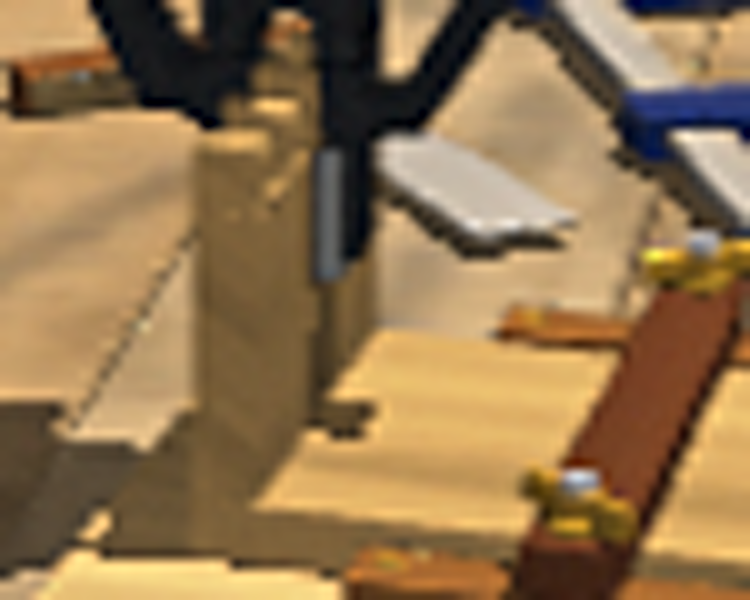

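The board stands in the sockets with its shoulders almost down. Force is starting to rise, as a press fit should. I'll press on in small steps.

>>> apply_moves(moves=[[1, 0, 0.5, 0, 0, 0, 0], [1, 0, 0.5, 0, 0, 0, 0], [1, 0, 0, 0, 0, 0, 0]])

```text
time: 14.95
tool_pos: [0.4775, 0.1431, 0.0896]
tool_rot: [-0.444, 0.444, -0.551, 0.551]
contact_force: [-2.5, -3.5, 9.8]
gripper_width: 0.201
```

>>> apply_moves(moves=[[1, 0, 0.4, 0, 0, 0, 0], [1, 0, 0, 0, 0, 0, 0], [1, 0, 0, 0, 0, 0, 0]])

```text
time: 15.25
tool_pos: [0.4775, 0.1431, 0.0896]
tool_rot: [-0.444, 0.444, -0.551, 0.551]
contact_force: [-4.0, -3.7, 11.0]
gripper_width: 0.204
```

>>> apply_moves(moves=[[1, 0, 0.5, 0, 0, 0, 0], [1, 0, 0.5, 0, 0, 0, 0], [1, 0, 0, 0, 0, 0, 0], [1, 0, 0, 0, 0, 0, 0]])

```text
time: 15.65
tool_pos: [0.4776, 0.1431, 0.0895]
tool_rot: [-0.443, 0.444, -0.551, 0.551]
contact_force: [-6.0, -4.2, 15.9]
gripper_width: 0.203
```

>>> apply_moves(moves=[[1, 0, 0.5, 0, 0, 0, 0], [1, 0, 0.5, 0, 0, 0, 0], [1, 0, 0, 0, 0, 0, 0], [1, 0, 0, 0, 0, 0, 0]])

```text
time: 16.05
tool_pos: [0.4777, 0.1431, 0.0895]
tool_rot: [-0.443, 0.444, -0.551, 0.551]
contact_force: [-10.5, -4.4, 22.1]
gripper_width: 0.201
```

>>> apply_moves(moves=[[1, 0, 0.5, -0.7, 0, 0, 0], [1, 0, 0.5, -0.7, 0, 0, 0], [1, 0.5, 0.4, 0, 0, 0, 0], [1, 0, 0, 0, 0, 0, 0], [1, 0, 0, 0, 0, 0, 0]])

```text
time: 16.55
tool_pos: [0.4775, 0.143, 0.0894]
tool_rot: [-0.444, 0.443, -0.55, 0.551]
contact_force: [-9.5, -4.5, 25.2]
gripper_width: 0.203
```

Run:
```python
from h import *
s=manip.state();print(s["tool_pos"].round(4),s["contact_force"].round(1),s["ft_torque"].round(2));delta(s["tool_pos"],np.radians(-12.2))
```

```text
[0.4775 0.143  0.0894] [-9.5 -4.5 25.2] [-0.88  1.87 -0.16]
shift mm(tool) [0. 0. 0.] turn deg [-0.13 -0.09 -0.01]
```

>>> apply_moves(moves=[[1, 0.5, 0.5, -1, 0, 0, 0], [1, 0, 0.5, -1, 0, 0, 0], [1, 0, 0.5, 0, 0, 0, 0], [1, 0, 0.5, 0, 0, 0, 0], [1, 0, 0, 0, 0, 0, 0], [1, 0, 0, 0, 0, 0, 0]])

```text
time: 17.15
tool_pos: [0.4773, 0.1431, 0.0894]
tool_rot: [-0.445, 0.442, -0.549, 0.552]
contact_force: [-7.7, -5.2, 31.7]
gripper_width: 0.203
```

It's a dead stop at z = 0.0894 under about 33 N, right at the computed home height of 0.0895. I'll unload before opening.

>>> apply_moves(moves=[[1, 0, -1.5, 0, 0, 0, 0], [1, 0, -1.5, 0, 0, 0, 0], [1, 0, -1.5, 0, 0, 0, 0], [1, 0, -1, 0, 0, 0, 0], [1, 0, 0, 0, 0, 0, 0], [1, 0, 0, 0, 0, 0, 0]])

```text
time: 17.75
tool_pos: [0.4767, 0.1431, 0.0896]
tool_rot: [-0.446, 0.441, -0.549, 0.552]
contact_force: [6.8, -1.4, 0.7]
gripper_width: 0.202
```

Run:
```python
from h import *
s=manip.state();print(s["tool_pos"].round(4),s["contact_force"].round(1),s["ft_torque"].round(2));delta(s["tool_pos"],np.radians(-12.2))
```

```text
[0.4767 0.1431 0.0896] [ 6.8 -1.4  0.7] [-0.57 -1.23 -0.12]
shift mm(tool) [0. 0. 0.] turn deg [-0.49 -0.1  -0.15]
```

>>> apply_moves(moves=[[1, 0, 0, 0.7, 0, 0, 0], [1, 0, 0, 0.7, 0, 0, 0], [1, 0, 0, 0, 0, 0, 0], [1, 0, 0, 0, 0, 0, 0]])

```text
time: 18.15
tool_pos: [0.4769, 0.143, 0.0895]
tool_rot: [-0.445, 0.442, -0.55, 0.552]
contact_force: [5.0, -0.4, 5.2]
gripper_width: 0.202
```

Run:
```python
from h import *
s=manip.state();print(s["tool_pos"].round(4),s["contact_force"].round(1),s["ft_torque"].round(2));delta(s["tool_pos"],np.radians(-12.2))
```

```text
[0.4769 0.143  0.0895] [ 5.  -0.4  5.2] [-0.26 -1.   -0.16]
shift mm(tool) [0. 0. 0.] turn deg [-0.29 -0.09 -0.13]
```

>>> apply_moves(moves=[[1, 0, 0, 0.7, 0, 0, 0], [1, 0, 0, 0.6, 0, 0, 0], [1, 0, 0, 0, 0, 0, 0], [0, 0, 0, 0, 0, 0, 0], [-0.2, 0, 0, 0, 0, 0, 0], [-0.2, 0, 0, 0, 0, 0, 0], [-0.2, 0, 0, 0, 0, 0, 0], [-0.2, 0, 0, 0, 0, 0, 0]])

```text
time: 18.95
tool_pos: [0.4757, 0.1423, 0.0875]
tool_rot: [0.443, -0.444, 0.551, -0.55]
contact_force: [0.2, 0.2, 0.3]
gripper_width: 0.601
```

>>> apply_moves(moves=[[-0.2, 0, -5, 0, 0, 0, 0], [-0.2, 0, -15, 0, 0, 0, 0], [-0.2, 0, -30, 0, 0, 0, 0], [-0.2, 0, -40, 0, 0, 0, 0], [-0.2, 0, -40, 0, 0, 0, 0], [-0.2, 0, -30, 0, 0, 0, 0], [-0.2, 0, 0, 0, 0, 0, 0]])

```text
time: 19.65
tool_pos: [0.479, 0.1427, 0.2559]
tool_rot: [-0.447, 0.44, -0.548, 0.553]
contact_force: [-0.0, -0.9, 1.3]
gripper_width: 0.601
```

>>> apply_moves(moves=[[-0.2, 20, 0, 0, 0, 0, 0], [-0.2, 40, 0, 0, 0, 0, 0], [-0.2, 40, 0, 0, 0, 0, 0], [-0.2, 40, 0, 0, 0, 0, 0], [-0.2, 40, 0, 0, 0, 0, 0], [-0.2, 40, 0, 0, 0, 0, 0], [-0.2, 40, 0, 0, 0, 0, 0], [-0.2, 20, 0, 0, 0, 0, 0], [-0.2, 0, 0, 0, 0, 0, 0], [-0.2, 0, 0, 0, 0, 0, 0]])

```text
time: 20.65
tool_pos: [0.4164, -0.1312, 0.248]
tool_rot: [0.443, -0.443, 0.551, -0.551]
contact_force: [1.1, -0.0, -0.6]
gripper_width: 0.599
```

Run:
```python
from h import *
s=manip.state();print(s["time"],s["tool_pos"].round(4),s["contact_force"].round(1))
t=manip.grab_frame("top");im=manip.grab_frame("side");cv2.imwrite("pics/t4.png",t);cv2.imwrite("pics/s4.png",im)
th=np.radians(-12.2);R2=np.array([[np.cos(th),-np.sin(th)],[np.sin(th),np.cos(th)]]);C=np.array([.4773,.1432])
k=6;u0,v0=225,140;b=cv2.resize(im[v0:v0+75,u0:u0+66],None,fx=k,fy=k,interpolation=cv2.INTER_CUBIC)
k2=5;u1,v1=130,150;a=cv2.resize(t[v1:v1+110,u1:u1+80],None,fx=k2,fy=k2,interpolation=cv2.INTER_CUBIC)
for y in(-65,65):
  for x in(-9,9):
    for z in(.030,.110): 
      p=[*(C+R2@(np.array([x,y+1])*1e-3)),z]
      cv2.drawMarker(b,tuple(np.int32((proj("side",p)-[u0,v0]+.5)*k)),(255,0,255),0,8,1)
      if z>.1: cv2.drawMarker(a,tuple(np.int32((proj("top",p)-[u1,v1]+.5)*k2)),(255,0,255),0,8,1)
o=np.zeros((600,800,3),np.uint8);o[:550,:400]=a;o[:450,402:798]=b;cv2.imwrite("pics/f.png",o)
```

```text
20.65 [ 0.4164 -0.1312  0.248 ] [ 1.1 -0.  -0.6]
```

View pics/f.png

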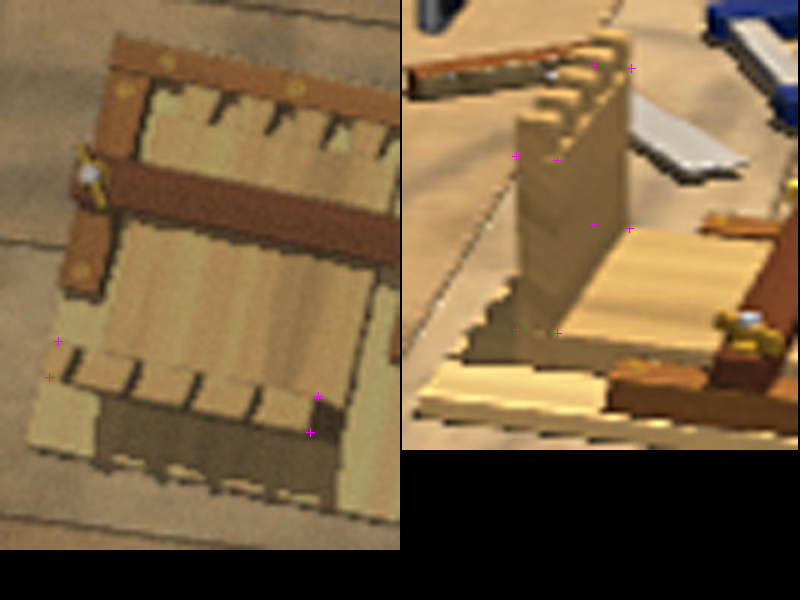

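Run:
```python
from h import *
g=cv2.cvtColor(cv2.imread("pics/s4.png"),cv2.COLOR_BGR2GRAY).astype(float)
th=np.radians(-12.2);R2=np.array([[np.cos(th),-np.sin(th)],[np.sin(th),np.cos(th)]]);C=np.array([.4773,.1432])
def an(side,yy,lo,hi):
    P=C+R2@(np.array([side,yy])*1e-3);V=[];E=[]
    for z in np.linspace(lo,hi,25):
        u,v=proj("side",[*P,z]);row=cv2.getRectSubPix(g.astype(np.float32),(13,1),(float(u),float(v)))[0]
        d=np.abs(np.diff(row));i=d[3:9].argmax()+3;w=d[i-1:i+2];V.append(z);E.append((w*[i-1,i,i+1]).sum()/w.sum()-5.5)
    E=np.array(E);ok=abs(E-np.median(E))<.6;p=np.polyfit(np.array(V)[ok],E[ok],1)
    print(side,"edge offset px",E.round(1),"tilt rad ~",p[0]/380, ok.sum())
an(-9,-64,.045,.10);an(9,66,.05,.10)
```

```text
-9 edge offset px [-2.3 -1.6 -1.6 -1.8 -1.6  0.2  0.2  0.2  0.2  0.1 -0.1 -0.1 -0.1 -0.2
 -0.3 -0.2 -0.2 -0.2 -0.2 -0.2 -0.2 -0.3  0.  -0.1 -1.4] tilt rad ~ -0.02571406198875869 19
9 edge offset px [-0.3 -0.3 -0.3 -0.3 -0.3 -0.3 -0.3  2.8  2.3  0.7  3.1  2.6  1.6  0.9
  0.3 -0.2 -0.2 -0.2 -0.2 -0.2 -0.2 -0.2 -0.3 -0.3 -0.1] tilt rad ~ 0.007573119002069815 18
```

```bash
python3 -c "
from h import *
manip.job_done();print(manip.state()['time'])"
```

```text
the job is handed in; nothing more can be done
the job is handed in; nothing more can be done
```

The end board is pressed home in the front sockets of the side board, and I handed the job in at about 21 s. I gripped the plain-wood board and carried it over the jig. I then eased it in, feeling for the socket floor in x and the slack in y. It stopped dead under about 33 N (80 N limit); I released it and backed the arm clear.

Last checks:
- **Depth:** the tool stopped at z = 0.0895, which puts the board's centre 40 mm above the corner point, as it should be at home.
- **Fit:** in both views the shoulders sit on the side board with no open socket showing. The board matches where I expected it to within about 0.5 px (about 1 mm).
- **Yaw:** the tool was within 0.2° of the jig's measured yaw of -12.2°.
- **Upright, checks disagree:** the tool leaned about 0.005 rad just before release. The far edge in the side view gave 0.008 rad with a few stray points. The near edge gave -0.026 rad, over the 0.02 rad limit, but its fit was noisy against the mixed background, so I trusted the other two.
- **Top and side views, x disagreement:** the top camera put the sockets about 2 mm short in x. The side view and the feel of the socket floor corrected that.
- **Not checked:** I never saw the pencilled triangle, so the facing was judged from the pin shape, and the pins then fitted. I did not re-measure the bottle, chisel or pencil, but the arm's path stayed clear of all three.

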